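# Stir the polishing beads and hold up the stick for inspection

## Task

Draw the blue-handled stirring stick out of its slanted holder and, with its metal end, stir the brown polishing beads in the steel pan until most of them have clearly moved (a couple of centimetres or more), spilling none and touching none with the gripper. Then lift the stick out and turn it level to look for grime: hold it with its metal tip above the white card and all of it at least 15 cm above the bench. Finish while still holding it there, still and level, and leave everything else on the bench where it is.

Things in the scene. Friction and masses are not known exactly. Their poses are not given: they have to be found in the camera images.
- stick: stirring stick, 202 mm long, about 55 g. Origin at the middle of its bare metal tip; z runs along it from tip to handle. 0 to 130 mm: bright aluminium bar 12 mm square; 130 to 202 mm: blue handle 18 mm square; sides parallel to its x and y. Balances about 92 mm from the tip. Starts in the holder leaning 45 degrees, tip at the bottom of the sleeve, handle up
- stick_handle (a point): middle of the blue handle, on the stick's axis, 166 mm from the tip; about 145 mm above the bench at the start
- holder: fixed; dark wood base 160 x 90 x 12 mm, x from -70 to +90 mm of the origin (on the bench), and a dark steel square sleeve leaning 45 degrees up towards its own -x. Sleeve 16 mm square inside, 4 mm walls, 90 mm deep (the bar has 4 mm play, the blue handle stays outside), its top about 107 mm above the bench. The stick comes out along the sleeve
- holder_foot (a point): the bottom of the sleeve, where the stick's tip rests at the start: in the holder's frame at x = 60, y = 0, z = 28 mm
- pan: round open steel pan, fixed to the bench, 180 mm across the rim, 40 mm high, walls 4 mm (inside radius 84 mm at the floor), inner floor 4 mm above the bench. Origin at the centre of its underside
- card: white inspection card, 160 x 160 mm and 4 mm thick, fixed flat on the bench. Origin at the centre of its underside, x and y along its sides
- bead0: one of the six reddish-brown ceramic polishing beads in the pan, a short cylinder 18 mm across and 16 mm high, 12 g, standing at the start; origin at the centre of its underside. They start in a loose ring about 42 mm from the pan's centre, which is free
- bead1: one of the six reddish-brown ceramic polishing beads in the pan, a short cylinder 18 mm across and 16 mm high, 12 g, standing at the start; origin at the centre of its underside. They start in a loose ring about 42 mm from the pan's centre, which is free
- bead2: one of the six reddish-brown ceramic polishing beads in the pan, a short cylinder 18 mm across and 16 mm high, 12 g, standing at the start; origin at the centre of its underside. They start in a loose ring about 42 mm from the pan's centre, which is free
- bead3: one of the six reddish-brown ceramic polishing beads in the pan, a short cylinder 18 mm across and 16 mm high, 12 g, standing at the start; origin at the centre of its underside. They start in a loose ring about 42 mm from the pan's centre, which is free
- bead4: one of the six reddish-brown ceramic polishing beads in the pan, a short cylinder 18 mm across and 16 mm high, 12 g, standing at the start; origin at the centre of its underside. They start in a loose ring about 42 mm from the pan's centre, which is free
- bead5: one of the six reddish-brown ceramic polishing beads in the pan, a short cylinder 18 mm across and 16 mm high, 12 g, standing at the start; origin at the centre of its underside. They start in a loose ring about 42 mm from the pan's centre, which is free
- wheel_big: bystander: brass clock wheel 65 mm across lying flat, with a steel hub 14 mm high; origin under its centre
- wheel_small: bystander: brass clock wheel 43 mm across lying flat, with a steel hub 14 mm high; origin under its centre
- oil_jar: bystander: amber glass jar with a blue cap, 44 mm across, 70 mm high; origin under its centre
- driver: bystander: screwdriver 150 mm long lying on the bench; origin under its middle, x axis along it
- movement: bystander: brass clock movement of two plates 75 x 95 mm, 72 mm high at most; origin under its centre
- weight: bystander: brass clock weight 34 mm across, 60 mm high, standing; origin under its centre

How it is judged:
By the outcome, as a careful person would: the job done as asked, in the order asked, and still so for the second after the job is handed in, while the arm keeps its last pose, push and grip.
It also fails if it takes over 64 s, if anything falls off the work surface, if the arm or the gripper's body presses on something with over 40 N, if the wrist force passes 120 N, or if a joint passes its speed limit or range.

## Robot

A 6-joint arm with a two-finger parallel gripper is mounted at the origin on the work surface. World frame = base frame: x ahead of the robot, y to its left, z up, the work surface at z = 0. Lengths are in mm, angles in rad, forces in N, time in s.
With the tool pointing down it reaches from about 300 to 775 mm from the base axis. Payload 14.6 kg.
Tool frame: the origin (TCP) lies on the front face of the gripper's body, between the roots of the fingers; the fingertips stand 97 mm ahead of it and the grasp point (between the pads) lies 78 mm ahead of it; z points along the fingers, y is the direction in which the jaws open and shut (so a half turn about z gives the same grasp; the last joint's range is limited). The gripper opens to 94 mm and grips with 3 to 60 N. Pads are 16 mm wide; open, the fingers measure 119 mm over their backs; the gripper's body (75 mm by 177 mm) begins 78 mm behind the grasp point.
Start: joints at [1.268, 0.3, 1.521, -0, 1.321, -0.067], TCP at [128.49, 534.771, 302.646] pointing down, gripper open.
Joint ranges: [-3.03, 3.03], [-0.79, 2.21], [0.23, 2.52], [-1.04, 4.18], [0, 3.07], [-2.55, 2.55]. Speed limits (rad/s): [2.22, 2.22, 2.57, 3.14, 3.14, 3.14].

## Interface

Orientations are given as [roll, pitch, yaw] about the fixed x, y, z axes, in that order (R = Rz(yaw) Ry(pitch) Rx(roll)).
In Python, from cell import manip, eyes, finder gives the robot as it stands.
- The arm moves only by the tool drive_tool, never from a script. Its argument "rows" is a list of rows, each an object with "offset": the shift along the tool's x, y, z in mm, a list of three; "spin": the turn about the tool's z in degrees; "jaw": the finger opening in mm, from 0 to 94. In form: [{"offset": [dx, dy, dz], "spin": spin, "jaw": jaw}, ...]. A call has 1 to 20 rows; each row shifts and turns the commanded pose from where the row before left it, along the tool's axes as they then stand; what a row does not reach is not made up. A row lasts 1/10 s, in which the tool goes at most 50 mm and 8.59 degrees, less where a joint would pass 70% of its speed; a pose out of reach is approached as far as the arm can. A call is refused whole if a number of a shift passes 50 or a number of a turn 8.59, either way. A call with a gripper value outside its range is refused whole. The fingers move at their own pace and stop on an object; "force" is the grip in N (left out, the last holds). Time passes only in rows, so rows that do not move let the fingers close. It gives the time, the measured TCP pose, the force and the opening at its end, in the units of the state.
- manip.read_state(): the state, without advancing time (a new reading comes with each control period).
- eyes.camera(name): name is "side" or "top"; returns a dict with "color" (384x512x3 uint8, blue, green, red), "depth" (384x512 float32, mm along the optical axis (not along the pixel's ray), 0 where there is no reading), "vfov" (degrees; the focal length in pixels is half the picture's height over the tangent of half this angle, whatever the lens; pixels are square), "cx", "cy" (the principal point, pixels), "rvec" (rotation vector, rad) and "tvec" (3), from world to camera coordinates, as OpenCV has them. Camera axes: x right, y down, z forward; pixel columns grow to the right and rows downward; lengths in mm; the calibration is good to about 2 mm. A picture is of the moment at which its call begins.
- manip.sign_off(): hands the job in, once; it reports no verdict.
Trained networks look in the newest picture that a camera, given by its name, has taken for a name from the list of things; names that differ only in an ending like _2 or _b are one class to them, and where a whole thing is asked for, a point or a joint stands for the part that bears it (a point fixed in the world has none). Each returns a list of dicts, best first, with "p" (0 to 1); they miss things now and then, are a little off and sometimes report something else, mostly with a low value. They report only what shows in the picture. A call takes as long as a camera call.
- finder.find_in(camera, target): "uv" ([column, row] in pixels, amid what is visible of it).
The state is a dict: "clock": time; "joints": joint angles; "qd": joint speeds; "effort": joint torques, N m; "eef_pos": TCP position; "eef_rot": TCP orientation; "wrist_force": force on the tool from outside, world axes, zero at the start; "moment": the same for the moment, N m; "finger_gap": finger opening in mm.
Only numpy, scipy, OpenCV 4.12 (cv2) and the standard library are available. Lean on these libraries where they do the work, as an engineer would, in place of code of your own. Each camera call takes 0.05 s, during which the arm holds its last target. There are 200 camera calls.

## Working session

There is one attempt and no reset: what is moved stays moved. The work goes in short steps, Python scripts to look and compute and a tool call to move; the robot and the scene stay as the last step left them, time stands still between calls to the robot, and variables do not carry over. Pictures are saved under pics/ and viewed, about 8 in all and at most 12, crops included, and the job is handed in when it is done.

Besides the shell and the picture viewer there is one more tool, called after "Request:" by a JSON object that holds its "name" and its "arguments". drive_tool: Moves the arm, as the interface text tells. Its arguments: {"type":"object","properties":{"rows":{"type":"array","items":{"type":"object","properties":{"offset":{"type":"array","items":{"type":"number"}},"spin":{"type":"number"},"jaw":{"type":"number"}}}},"force":{"type":"number"}},"required":["rows"]}

```bash
mkdir -p pics; ls
cat > h.py <<'E'
import numpy as np, cv2
from cell import manip, eyes, finder
def cam(n):
    c=eyes.camera(n); c['f']=c['color'].shape[0]/2/np.tan(np.radians(c['vfov'])/2)
    c['R']=cv2.Rodrigues(np.array(c['rvec'],float))[0]; c['t']=np.array(c['tvec'],float).ravel(); return c
def ray(c,uv):
    d=c['R'].T@np.array([(uv[0]-c['cx'])/c['f'],(uv[1]-c['cy'])/c['f'],1.]); return -c['R'].T@c['t'],d
def atz(c,uv,z):
    o,d=ray(c,uv); return o+d*(z-o[2])/d[2]
def dep(c,uv):
    u,v=int(round(uv[0])),int(round(uv[1])); o,d=ray(c,uv); return o+d*c['depth'][v,u]
def cloud(c):
    v,u=np.mgrid[0:384,0:512]; z=c['depth']
    p=np.stack([(u-c['cx'])/c['f']*z,(v-c['cy'])/c['f']*z,z],-1)
    return (p-c['t'])@c['R']
def proj(c,p):
    q=c['R']@np.array(p,float)+c['t']; return q[:2]/q[2]*c['f']+[c['cx'],c['cy']]
E
python3 - <<'E'
from h import *
print({k:np.round(v,3) if not isinstance(v,(int,float)) else v for k,v in manip.read_state().items()})
ims=[]
for n in('side','top'):
    c=cam(n); ims.append(c['color']); print(n,c['f'],c['cx'],c['cy'],np.round(-c['R'].T@c['t']))
    cv2.imwrite(f'pics/{n}0.png',c['color'])
    for t in ['stick','stick_handle','holder','holder_foot','pan','card','bead0','wheel_big','oil_jar','movement','weight','driver','wheel_small']:
        for r in finder.find_in(n,t)[:(6 if t=='bead0' else 1)]: print(t,np.round(r['uv']),round(r['p'],2),np.round(dep(c,r['uv'])))
E
```

```text
pics
{'clock': 0.0, 'joints': array([ 1.268,  0.3  ,  1.522, -0.   ,  1.321, -0.067]), 'qd': array([-0.   , -0.001, -0.001,  0.   , -0.001,  0.003]), 'effort': array([-1.0000e-03, -5.3178e+01, -3.5275e+01,  7.1000e-02,  2.4000e-02,
       -0.0000e+00]), 'eef_pos': array([128.44 , 534.628, 302.072]), 'eef_rot': array([-3.14 , -0.   ,  2.906]), 'wrist_force': array([-0.065, -0.455,  0.66 ]), 'moment': array([ 0.047,  0.016, -0.   ]), 'finger_gap': 94.02426815089046}
side 416.42245970158615 250.86416683573862 198.229827547639 [   9. -730.  676.]
stick [193. 199.] 0.83 [486.  35. 142.]
stick_handle [192. 201.] 0.85 [486.  40. 135.]
holder [218. 236.] 0.68 [539.   8.  19.]
holder_foot [217. 235.] 0.58 [535.   8.  25.]
pan [308. 234.] 0.73 [ 746. -128.    4.]
card [168. 206.] 0.91 [528. 244.   4.]
bead0 [313. 302.] 0.65 [ 555. -317.   15.]
bead0 [309. 286.] 0.62 [ 581. -281.   20.]
bead0 [279. 310.] 0.56 [ 482. -284.   14.]
bead0 [272. 294.] 0.52 [ 501. -245.   19.]
bead0 [302. 310.] 0.49 [ 514. -322.   21.]
bead0 [192. 200.] 0.37 [487.  42. 136.]
wheel_big [248. 200.] 0.67 [737. 118.   4.
[... 251 characters left out ...]
608201593385 191.39512724935483 [ 466.  -52. 1150.]
stick [213. 249.] 0.88 [486.  43. 151.]
stick_handle [214. 249.] 0.75 [486.  40. 152.]
holder [229. 225.] 0.57 [542.  11.  95.]
holder_foot [227. 227.] 0.78 [536.  17. 103.]
pan [352. 232.] 0.89 [ 532. -289.    6.]
card [141. 228.] 0.78 [539. 238.   4.]
bead0 [350. 211.] 0.47 [ 584. -284.   19.]
bead0 [336. 243.] 0.45 [ 504. -247.   19.]
bead0 [351. 252.] 0.44 [ 482. -282.   22.]
bead0 [362. 219.] 0.36 [ 563. -312.   19.]
wheel_big [193. 150.] 0.61 [741. 112.  10.]
oil_jar [142. 138.] 0.58 [755. 227.  73.]
weight [408. 179.] 0.65 [ 660. -422.   49.]
driver [352. 150.] 0.66 [ 738. -291.   26.]
wheel_small [288. 145.] 0.76 [ 751. -132.   18.]
```

View pics/top0.png

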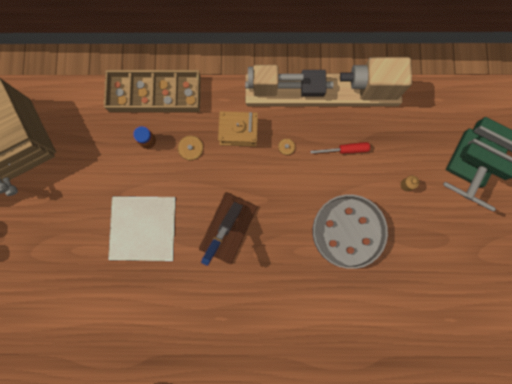

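View pics/side0.png

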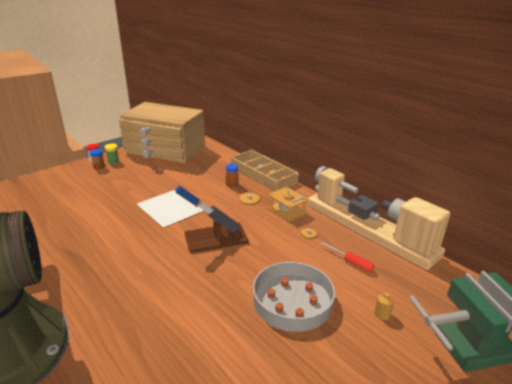

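Run:
```python
from h import *
for n in('top','side'):
    c=cam(n); P=cloud(c); hsv=cv2.cvtColor(c['color'],cv2.COLOR_BGR2HSV)
    m=(hsv[...,0]>100)&(hsv[...,0]<130)&(hsv[...,1]>110)&(P[...,0]>420)&(P[...,0]<620)&(P[...,1]>-30)&(P[...,1]<100)&(P[...,2]>90)
    p=P[m]; print(n,len(p),np.round(p.min(0)),np.round(p.max(0)))
    mu=p.mean(0); d=np.linalg.svd(p-mu)[2][0]; d*=np.sign(d[2]); print('mean',np.round(mu,1),'dir',np.round(d,3),'yaw',np.degrees(np.arctan2(d[1],d[0])), 'ext',np.round([((p-mu)@d).min(),((p-mu)@d).max()]))
    # all stick+sleeve above 60
    m=(P[...,0]>430)&(P[...,0]<600)&(P[...,1]>-40)&(P[...,1]<90)&(P[...,2]>40)&(P[...,2]<200)
    p=P[m]; mu=p.mean(0); d=np.linalg.svd(p[:,:2]-mu[:2])[2][0]; print('all',len(p),np.round(mu),np.degrees(np.arctan2(d[1],d[0])))
    # pan centre from rim pts
    m=(P[...,2]>33)&(P[...,2]<46)&(abs(P[...,0]-530)<110)&(abs(P[...,1]+287)<110); p=P[m][:,:2].astype(np.float32)
    print('pan',len(p),cv2.minEnclosingCircle(p), np.round(cv2.fitEllipse(p)[0],1))
    m=(c['color'].min(-1)>150)&(abs(P[...,0]-540)<120)&(abs(P[...,1]-238)<120)&(abs(P[...,2])<12); p=P[m][:,:2].astype(np.float32); print('card',cv2.minAreaRect(p))
```

```text
top 139 [455.  33. 134.] [503.  62. 180.]
mean [479.   48.2 159.3] dir [-0.678  0.304  0.669] yaw 155.8915447278964 ext [-36.  28.]
all 661 [524.  26. 110.] 155.38589784544013
pan 469 ((533.0186157226562, -279.1379089355469), 89.95802307128906) [ 532.8 -278.3]
card ((540.23291015625, 237.18325805664062), (158.4182586669922, 157.7959747314453), 89.27320098876953)
side 139 [453.  33. 127.] [501.  61. 178.]
mean [474.7  44.2 153.9] dir [-0.638  0.299  0.709] yaw 154.91091791032153 ext [-35.  31.]
all 685 [521.  24. 100.] -25.248305863916205
pan 708 ((531.3805541992188, -275.9728698730469), 90.90972900390625) [ 531.  -276.8]
card ((526.9462280273438, 242.6395263671875), (138.48147583007812, 171.49539184570312), 0.19863370060920715)
```

Request:
{"name": "drive_tool", "arguments": {"rows": [{"offset": [-28, -24, 0], "spin": 0, "jaw": 94}, {"offset": [-28, -24, 0], "spin": 0, "jaw": 80}, {"offset": [-28, -24, 0], "spin": 0, "jaw": 60}, {"offset": [-28, -24, 0], "spin": 0, "jaw": 60}, {"offset": [-28, -24, 0], "spin": 0, "jaw": 60}, {"offset": [-28, -24, 0], "spin": 0, "jaw": 60}, {"offset": [-28, -24, 0], "spin": 0, "jaw": 60}, {"offset": [-28, -24, 0], "spin": 0, "jaw": 60}, {"offset": [-28, -24, 0], "spin": 0, "jaw": 60}, {"offset": [-28, -24, 0], "spin": 0, "jaw": 60}, {"offset": [-28, -24, 0], "spin": 0, "jaw": 60}, {"offset": [-28, -24, 0], "spin": 0, "jaw": 60}, {"offset": [-28, -24, 0], "spin": 0, "jaw": 60}, {"offset": [-28, -24, 0], "spin": 0, "jaw": 60}, {"offset": [-28, -24, 0], "spin": 0, "jaw": 60}, {"offset": [-28, -24, 0], "spin": 0, "jaw": 60}, {"offset": [0, 0, 0], "spin": 5.6, "jaw": 60}, {"offset": [0, 0, 0], "spin": 5.6, "jaw": 60}, {"offset": [0, 0, 0], "spin": 0, "jaw": 60}, {"offset": [0, 0, 0], "spin": 0, "jaw": 60}]}}

```text
clock: 3.5
eef_pos: [474.3, 56.8, 302.7]
eef_rot: [3.142, 0.0, 2.713]
wrist_force: [-0.7, 0.7, -0.5]
finger_gap: 60.0
```

```bash
cat >> h.py <<'E'
def rel(x,y,zt=None):
    s=manip.read_state(); p=np.array(s['eef_pos']); w=s['eef_rot'][2]
    d=np.array([x,y])-p[:2]; ex=np.array([np.cos(w),np.sin(w)]); ey=np.array([np.sin(w),-np.cos(w)])
    print('pose',np.round(p,1),np.round(s['eef_rot'],3),'yaw',round(np.degrees(w),1),'q',np.round(s['joints'],2),'F',np.round(s['wrist_force'],1),'gap',round(s['finger_gap'],1),'t',round(s['clock'],2))
    print('tool dx dy',np.round([d@ex,d@ey],1),'dz',None if zt is None else round(p[2]-zt,1))
E
python3 - <<'E'
from h import *
rel(480,46,223)
c=cam('side'); cv2.imwrite('pics/s1.png',cv2.resize(c['color'][80:300,60:360],None,fx=2,fy=2))
E
```

```text
pose [474.3  56.8 302.7] [3.142 0.    2.713] yaw 155.5 q [ 0.04  0.14  1.72 -0.    1.29 -1.1 ] F [-0.7  0.7 -0.5] gap 60.0 t 3.5
tool dx dy [-9.7 -7.5] dz 79.7
```

View pics/s1.png

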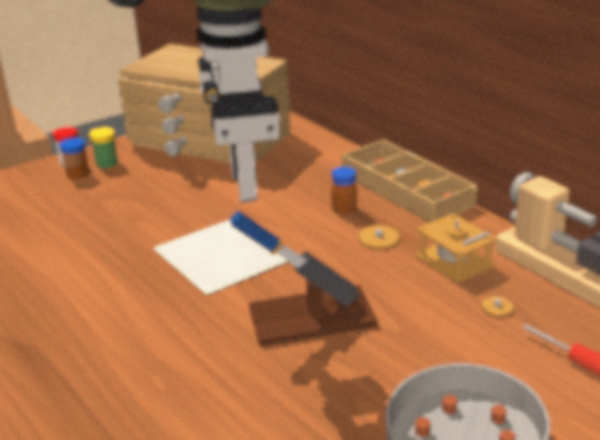

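Request:
{"name": "drive_tool", "arguments": {"rows": [{"offset": [-5, -4, 0], "spin": 0, "jaw": 60}, {"offset": [-5, -4, 0], "spin": 0, "jaw": 60}, {"offset": [0, 0, 20], "spin": 0, "jaw": 60}, {"offset": [0, 0, 20], "spin": 0, "jaw": 60}, {"offset": [0, 0, 20], "spin": 0, "jaw": 60}, {"offset": [0, 0, 20], "spin": 0, "jaw": 60}, {"offset": [0, 0, 0], "spin": 0, "jaw": 45}, {"offset": [0, 0, 0], "spin": 0, "jaw": 45}]}}

```text
clock: 4.35
eef_pos: [480.4, 45.0, 223.2]
eef_rot: [-3.142, -0.0, 2.711]
wrist_force: [-1.2, 0.6, 0.5]
finger_gap: 47.4
```

Run:
```python
from h import *
rel(480,46,223)
c=cam('side'); a=cv2.resize(c['color'][140:260,140:290],None,fx=2.6,fy=2.6)
c=cam('top'); b=cv2.resize(c['color'][170:290,160:310],None,fx=2.6,fy=2.6)
cv2.imwrite('pics/s2.png',np.hstack([a,b]))
```

```text
pose [480.4  45.  223.2] [-3.142 -0.     2.711] yaw 155.3 q [ 0.02  0.24  1.8  -0.    1.11 -1.12] F [-1.2  0.6  0.5] gap 47.4 t 4.35
tool dx dy [0.8 0.7] dz 0.2
```

View pics/s2.png

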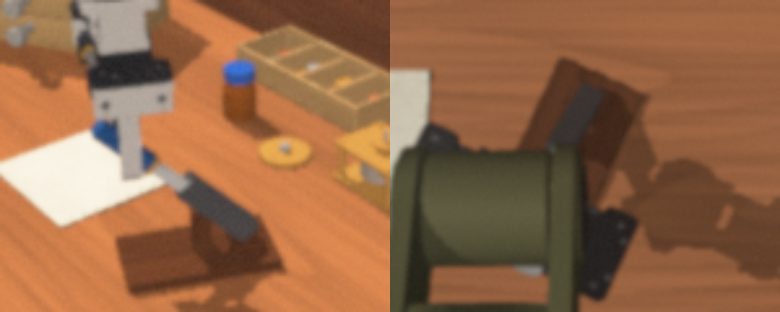

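Request:
{"name": "drive_tool", "arguments": {"force": 15, "rows": [{"offset": [0, 0, 0], "spin": 0, "jaw": 30}, {"offset": [0, 0, 0], "spin": 0, "jaw": 24}, {"offset": [0, 0, 0], "spin": 0, "jaw": 20}, {"offset": [0, 0, 0], "spin": 0, "jaw": 14}, {"offset": [0, 0, 0], "spin": 0, "jaw": 10}, {"offset": [0, 0, 0], "spin": 0, "jaw": 10}, {"offset": [0, 0, 0], "spin": 0, "jaw": 10}, {"offset": [0, 0, 0], "spin": 0, "jaw": 10}, {"offset": [0, 0, 0], "spin": 0, "jaw": 10}]}}

```text
clock: 5.35
eef_pos: [480.2, 45.4, 222.7]
eef_rot: [3.141, -0.0, 2.71]
wrist_force: [0.0, 5.2, 1.0]
finger_gap: 18.1
```

Request:
{"name": "drive_tool", "arguments": {"force": 30, "rows": [{"offset": [0, 1, 0], "spin": 0, "jaw": 0}, {"offset": [0, 0, 0], "spin": 0, "jaw": 0}, {"offset": [3, 0, -3], "spin": 0, "jaw": 0}, {"offset": [6, 0, -6], "spin": 0, "jaw": 0}, {"offset": [6, 0, -6], "spin": 0, "jaw": 0}]}}

```text
clock: 5.85
eef_pos: [466.4, 52.5, 238.1]
eef_rot: [-3.141, 0.0, 2.71]
wrist_force: [1.2, 1.9, -1.5]
finger_gap: 18.5
```

Moves freely. Drawing on.

Request:
{"name": "drive_tool", "arguments": {"rows": [{"offset": [8, 0, -8], "spin": 0, "jaw": 0}, {"offset": [8, 0, -8], "spin": 0, "jaw": 0}, {"offset": [8, 0, -8], "spin": 0, "jaw": 0}, {"offset": [8, 0, -8], "spin": 0, "jaw": 0}, {"offset": [8, 0, -8], "spin": 0, "jaw": 0}, {"offset": [8, 0, -8], "spin": 0, "jaw": 0}, {"offset": [8, 0, -8], "spin": 0, "jaw": 0}, {"offset": [4, 0, -10], "spin": 0, "jaw": 0}, {"offset": [0, 0, -20], "spin": 0, "jaw": 0}, {"offset": [0, 0, 0], "spin": 0, "jaw": 0}, {"offset": [0, 0, 0], "spin": 0, "jaw": 0}]}}

```text
clock: 6.95
eef_pos: [412.3, 77.5, 323.5]
eef_rot: [3.142, 0.0, 2.71]
wrist_force: [-0.6, -0.6, -1.3]
finger_gap: 18.1
```

```bash
cat >> h.py <<'E'
def stickfit(n,show=None):
    """fit stick points below the gripper in camera n: points in tool frame (x along lean, z down)"""
    c=cam(n); P=cloud(c); s=manip.read_state(); w=s['eef_rot'][2]; p=np.array(s['eef_pos'])
    ex=np.array([np.cos(w),np.sin(w),0]); ey=np.array([np.sin(w),-np.cos(w),0])
    q=P-p; X=q@ex; Y=q@ey; Z=-q[...,2]
    m=(abs(Y)<14)&(X<-20)&(X>-200)&(Z>20)&(Z<230)&(P[...,2]>45)
    pts=np.stack([X[m],Y[m],Z[m]],1)
    if len(pts)<10: print('few',len(pts)); return c
    mu=pts.mean(0); d=np.linalg.svd(pts-mu)[2][0]; d*=-np.sign(d[0])
    print(n,len(pts),'mean',np.round(mu,1),'dir',np.round(d,3),'lean',round(np.degrees(np.arctan2(d[2],-d[0])),1),'ext x',np.round([pts[:,0].min(),pts[:,0].max()],1),'z',np.round([pts[:,2].min(),pts[:,2].max()],1))
    return c
E
python3 - <<'E'
from h import *
rel(532,-278,300)
c=stickfit('side'); a=cv2.resize(c['color'][110:250,140:290],None,fx=2.6,fy=2.6)
c=stickfit('top')
cv2.imwrite('pics/s3.png',a)
E
```

```text
pose [412.3  77.5 323.5] [3.142 0.    2.71 ] yaw 155.3 q [ 0.1  -0.01  1.83 -0.    1.33 -1.04] F [-0.6 -0.6 -1.3] gap 18.1 t 6.95
tool dx dy [-257.4 -272.9] dz 23.5
side 357 mean [-73.3  -3.8 150.2] dir [-0.673  0.014  0.739] lean 47.7 ext x [-145.7  -20.4] z [ 86.2 229.4]
top 309 mean [-92.1  -1.9 164.7] dir [-0.654  0.032  0.756] lean 49.1 ext x [-150.6  -38.2] z [107.7 229.7]
```

View pics/s3.png

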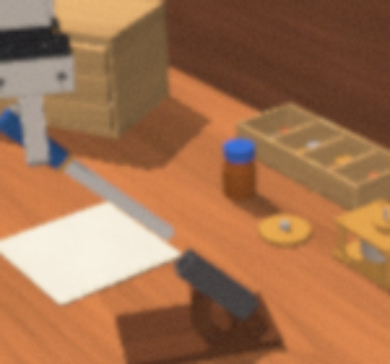

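Request:
{"name": "drive_tool", "arguments": {"rows": [{"offset": [0, 0, -20], "spin": 0, "jaw": 0}, {"offset": [0, 0, -20], "spin": 0, "jaw": 0}, {"offset": [-6, -10, 0], "spin": 0, "jaw": 0}, {"offset": [-12, -23, 0], "spin": 0, "jaw": 0}, {"offset": [-12, -23, 0], "spin": 0, "jaw": 0}, {"offset": [-12, -23, 0], "spin": 0, "jaw": 0}, {"offset": [-12, -23, 0], "spin": 0, "jaw": 0}, {"offset": [-12, -23, 0], "spin": 0, "jaw": 0}, {"offset": [-12, -23, 0], "spin": 0, "jaw": 0}, {"offset": [-12, -23, 0], "spin": 0, "jaw": 0}, {"offset": [-12, -23, 0], "spin": 0, "jaw": 0}, {"offset": [-12, -23, 0], "spin": 0, "jaw": 0}, {"offset": [-12, -23, 0], "spin": 0, "jaw": 0}, {"offset": [-12, -23, 0], "spin": 0, "jaw": 0}, {"offset": [-2, -10, 0], "spin": 0, "jaw": 0}, {"offset": [0, 0, 0], "spin": 0, "jaw": 0}, {"offset": [0, 0, 0], "spin": 0, "jaw": 0}]}}

```text
clock: 8.75
eef_pos: [425.2, -228.6, 363.1]
eef_rot: [3.141, -0.001, 2.71]
wrist_force: [-0.4, -0.6, 0.4]
finger_gap: 18.2
```

Run:
```python
from h import *
rel(426,-229,300)
c=stickfit('side'); a=cv2.resize(c['color'][150:350,180:350],None,fx=2.2,fy=2.2)
c=stickfit('top'); b=cv2.resize(c['color'][130:330,280:450],None,fx=2.2,fy=2.2)
cv2.imwrite('pics/s4.png',np.hstack([a,b]))
```

```text
pose [ 425.2 -228.6  363.1] [ 3.141e+00 -1.000e-03  2.710e+00] yaw 155.3 q [-0.57  0.11  1.61  0.    1.42 -1.71] F [-0.4 -0.6  0.4] gap 18.2 t 8.75
tool dx dy [-0.9 -0.1] dz 63.1
side 419 mean [-65.2  -4.7 142. ] dir [-0.695  0.01   0.719] lean 46.0 ext x [-118.9  -20.7] z [ 88.2 197. ]
top 209 mean [-8.620e+01 -1.000e-01  1.568e+02] dir [-0.711 -0.02   0.703] lean 44.7 ext x [-121.2  -46.6] z [113.5 193.1]
```

View pics/s4.png

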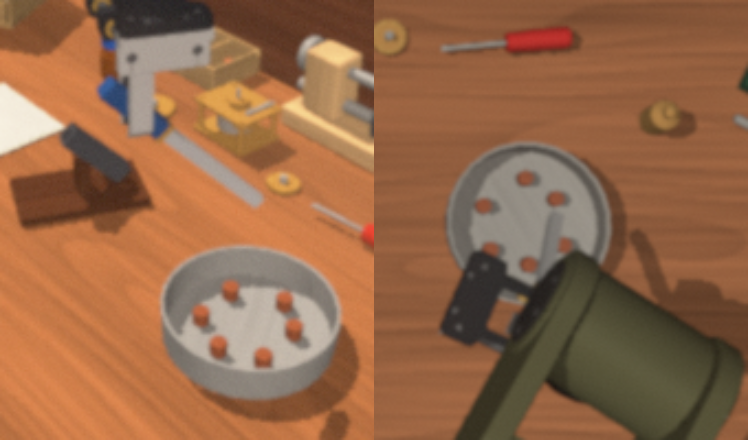

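Request:
{"name": "drive_tool", "arguments": {"rows": [{"offset": [0, 0, 25], "spin": 0, "jaw": 0}, {"offset": [0, 0, 25], "spin": 0, "jaw": 0}, {"offset": [0, 0, 25], "spin": 0, "jaw": 0}, {"offset": [0, 0, 25], "spin": 0, "jaw": 0}, {"offset": [0, 0, 25], "spin": 0, "jaw": 0}, {"offset": [0, 0, 15], "spin": 0, "jaw": 0}, {"offset": [0, 0, 8], "spin": 0, "jaw": 0}, {"offset": [0, 0, 4], "spin": 0, "jaw": 0}, {"offset": [0, 0, 2], "spin": 0, "jaw": 0}, {"offset": [0, 0, 0], "spin": 0, "jaw": 0}]}}

```text
clock: 9.85
eef_pos: [425.7, -229.0, 210.1]
eef_rot: [-3.141, 0.001, 2.71]
wrist_force: [0.1, 0.5, -1.1]
finger_gap: 17.7
```

```bash
cat >> h.py <<'E'
def blobs(img,c):
    h=cv2.cvtColor(img,cv2.COLOR_BGR2HSV).astype(int); b=img.astype(int)
    pc=proj(c,[532,-278,20]); yy,xx=np.mgrid[0:384,0:512]
    m=((b[...,2]-b[...,0]>50)&(np.hypot(xx-pc[0],(yy-pc[1]))<36)).astype(np.uint8)
    n,l,st,ce=cv2.connectedComponentsWithStats(m)
    return [(np.round(atz(c,ce[i],13)[:2]-[532,-278]).astype(int).tolist(),int(st[i,4])) for i in range(1,n) if st[i,4]>5]
E
python3 - <<'E'
from h import *
rel(426,-229,206)
for n in('top','side'):
    c=cam(n); print(n,'init',blobs(cv2.imread(f'pics/{n}0.png'),c)); print('now',blobs(c['color'],c))
E
```

```text
pose [ 425.7 -229.   210.1] [-3.141e+00  1.000e-03  2.710e+00] yaw 155.3 q [-0.57  0.26  1.81  0.    1.08 -1.71] F [ 0.1  0.5 -1.1] gap 17.7 t 9.85
tool dx dy [-0.3  0.1] dz 4.1
top init [([53, -4], 32), ([30, -37], 32), ([21, 45], 35), ([-22, -45], 37), ([-28, 38], 35), ([-45, -5], 36)]
now [([53, -4], 32), ([30, -37], 35), ([21, 45], 35), ([-22, -45], 38), ([-28, 38], 35)]
side init [([99, 77], 78), ([23, 50], 65), ([54, 1], 66), ([-27, 43], 70), ([31, -33], 70), ([-43, 0], 75), ([-20, -39], 69)]
now [([99, 77], 82), ([23, 50], 63), ([54, 1], 68), ([-27, 43], 73), ([31, -33], 74), ([-44, 0], 73), ([-20, -39], 75)]
```

Request:
{"name": "drive_tool", "arguments": {"rows": [{"offset": [0, 0, 3], "spin": 0, "jaw": 0}, {"offset": [-5, 10, 0], "spin": 0, "jaw": 0}, {"offset": [-5, 10, 0], "spin": 0, "jaw": 0}, {"offset": [-5, 10, 0], "spin": 0, "jaw": 0}, {"offset": [-5, 10, 0], "spin": 0, "jaw": 0}, {"offset": [-9, 1, 0], "spin": 0, "jaw": 0}, {"offset": [-9, 1, 0], "spin": 0, "jaw": 0}, {"offset": [-9, 1, 0], "spin": 0, "jaw": 0}, {"offset": [0, -10, 0], "spin": 0, "jaw": 0}, {"offset": [0, -10, 0], "spin": 0, "jaw": 0}, {"offset": [0, -10, 0], "spin": 0, "jaw": 0}, {"offset": [0, -10, 0], "spin": 0, "jaw": 0}, {"offset": [0, -10, 0], "spin": 0, "jaw": 0}, {"offset": [0, -10, 0], "spin": 0, "jaw": 0}]}}

```text
clock: 11.35
eef_pos: [460.5, -265.0, 206.7]
eef_rot: [-3.142, 0.0, 2.71]
wrist_force: [0.6, -0.3, -0.8]
finger_gap: 18.1
```

Run:
```python
from h import *
rel(426,-229,207)
for n in('top','side'):
    c=cam(n); print(n,'now',blobs(c['color'],c))
stickfit('side')
```

```text
pose [ 460.5 -265.   206.7] [-3.142  0.     2.71 ] yaw 155.3 q [-0.59  0.36  1.68  0.    1.1  -1.73] F [ 0.6 -0.3 -0.8] gap 18.1 t 11.35
tool dx dy [46.4 18.2] dz -0.3
top now [([27, -55], 51), ([24, 49], 37), ([-40, 0], 9)]
side now [([106, 68], 60), ([22, 68], 16), ([14, 46], 7), ([-27, 43], 73), ([23, -53], 122), ([-44, 0], 77), ([-21, -39], 68)]
side 242 mean [-51.5  -4.7 126.9] dir [-0.687  0.015  0.727] lean 46.6 ext x [-90.8 -20.1] z [ 87.2 161.4]
```

Request:
{"name": "drive_tool", "arguments": {"rows": [{"offset": [9.4, 3.4, 0], "spin": 0, "jaw": 0}, {"offset": [9.4, 3.4, 0], "spin": 0, "jaw": 0}, {"offset": [9.4, 3.4, 0], "spin": 0, "jaw": 0}, {"offset": [9.4, 3.4, 0], "spin": 0, "jaw": 0}, {"offset": [9.4, 3.4, 0], "spin": 0, "jaw": 0}, {"offset": [10, 0, 0], "spin": 0, "jaw": 0}, {"offset": [10, 0, 0], "spin": 0, "jaw": 0}, {"offset": [10, 0, 0], "spin": 0, "jaw": 0}, {"offset": [0, -10.7, 0], "spin": 0, "jaw": 0}, {"offset": [0, -10.7, 0], "spin": 0, "jaw": 0}, {"offset": [0, -10.7, 0], "spin": 0, "jaw": 0}, {"offset": [-6, -8, 0], "spin": 0, "jaw": 0}, {"offset": [-6, -8, 0], "spin": 0, "jaw": 0}, {"offset": [-9.5, 0, 0], "spin": 0, "jaw": 0}, {"offset": [-9.5, 0, 0], "spin": 0, "jaw": 0}, {"offset": [-9.5, 0, 0], "spin": 0, "jaw": 0}]}}

```text
clock: 13.1
eef_pos: [415.9, -277.2, 206.5]
eef_rot: [3.142, -0.0, 2.711]
wrist_force: [-0.3, -0.9, -0.0]
finger_gap: 17.8
```

Run:
```python
from h import *
rel(426,-229,207)
for n in('top','side'):
    c=cam(n); print(n,'now',blobs(c['color'],c))
a=c['color'][200:340,230:350]; cv2.imwrite('pics/s5.png',cv2.resize(a,None,fx=4,fy=4))
```

```text
pose [ 415.9 -277.2  206.5] [ 3.142 -0.     2.711] yaw 155.3 q [-0.66  0.29  1.77  0.    1.08 -1.8 ] F [-0.3 -0.9 -0. ] gap 17.8 t 13.1
tool dx dy [11. 48.] dz -0.5
top now [([18, -58], 116), ([25, 50], 35), ([-28, 38], 35), ([-59, -52], 11)]
side now [([105, 70], 64), ([25, 54], 67), ([-29, 55], 19), ([-37, 35], 14), ([19, -52], 186)]
```

View pics/s5.png

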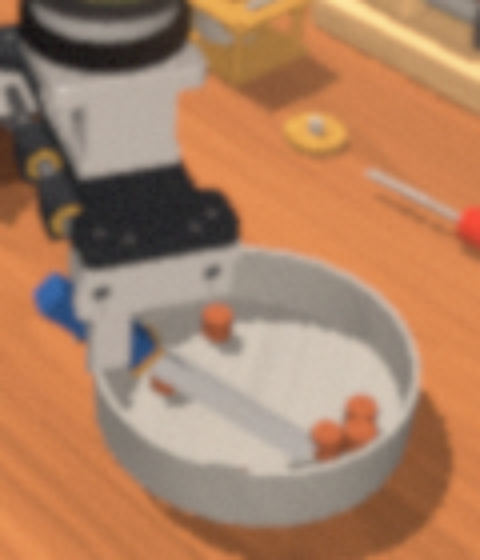

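Request:
{"name": "drive_tool", "arguments": {"rows": [{"offset": [2.1, 9.6, 0], "spin": 0, "jaw": 0}, {"offset": [2.1, 9.6, 0], "spin": 0, "jaw": 0}, {"offset": [2.1, 9.6, 0], "spin": 0, "jaw": 0}, {"offset": [2.1, 9.6, 0], "spin": 0, "jaw": 0}, {"offset": [2.1, 9.6, 0], "spin": 0, "jaw": 0}, {"offset": [10, 0, 0], "spin": 0, "jaw": 0}, {"offset": [10, 0, 0], "spin": 0, "jaw": 0}, {"offset": [10, 0, 0], "spin": 0, "jaw": 0}, {"offset": [0, 10.7, 0], "spin": 0, "jaw": 0}, {"offset": [0, 10.7, 0], "spin": 0, "jaw": 0}, {"offset": [0, 10.7, 0], "spin": 0, "jaw": 0}, {"offset": [-6, 8, 0], "spin": 0, "jaw": 0}, {"offset": [-6, 8, 0], "spin": 0, "jaw": 0}, {"offset": [-9.5, 0, 0], "spin": 0, "jaw": 0}, {"offset": [-9.5, 0, 0], "spin": 0, "jaw": 0}, {"offset": [-9.5, 0, 0], "spin": 0, "jaw": 0}, {"offset": [-9.5, 0, 0], "spin": 0, "jaw": 0}]}}

```text
clock: 14.9
eef_pos: [464.4, -194.4, 206.5]
eef_rot: [3.142, -0.0, 2.71]
wrist_force: [-0.9, -0.4, -0.3]
finger_gap: 17.9
```

Run:
```python
from h import *
rel(426,-229,207)
for n in('top','side'):
    c=cam(n); print(n,'now',blobs(c['color'],c))
a=c['color'][200:340,230:350]; cv2.imwrite('pics/s6.png',cv2.resize(a,None,fx=4,fy=4))
```

```text
pose [ 464.4 -194.4  206.5] [ 3.142 -0.     2.71 ] yaw 155.3 q [-0.47  0.3   1.76  0.    1.08 -1.61] F [-0.9 -0.4 -0.3] gap 17.9 t 14.9
tool dx dy [ 20.4 -47.5] dz -0.5
top now [([53, 41], 33), ([18, -59], 118)]
side now [([99, 77], 81), ([58, 48], 48), ([-4, 75], 61), ([19, -52], 187)]
```

View pics/s6.png

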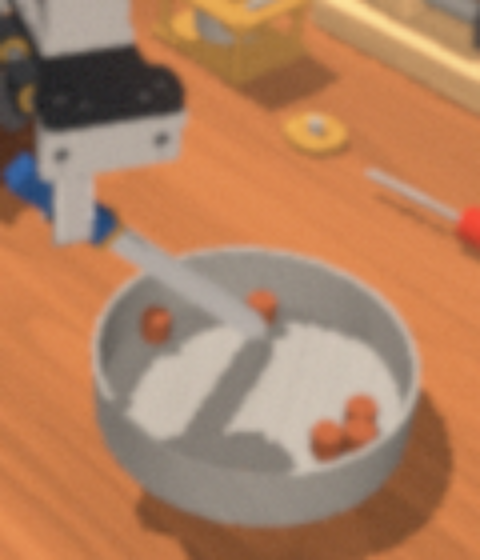

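Request:
{"name": "drive_tool", "arguments": {"rows": [{"offset": [0, 0, -15], "spin": 0, "jaw": 0}, {"offset": [0, 0, -25], "spin": 0, "jaw": 0}, {"offset": [0, 0, -25], "spin": 0, "jaw": 0}, {"offset": [0, 0, -25], "spin": 0, "jaw": 0}, {"offset": [0, 0, -25], "spin": 0, "jaw": 0}, {"offset": [0, 0, -25], "spin": 0, "jaw": 0}, {"offset": [6, 12, -20], "spin": 0, "jaw": 0}, {"offset": [11, 21, 0], "spin": 0, "jaw": 0}, {"offset": [11, 21, 0], "spin": 0, "jaw": 0}, {"offset": [11, 21, 0], "spin": 0, "jaw": 0}, {"offset": [11, 21, 0], "spin": 0, "jaw": 0}, {"offset": [11, 21, 0], "spin": 0, "jaw": 0}, {"offset": [11, 21, 0], "spin": 0, "jaw": 0}, {"offset": [11, 21, 0], "spin": 0, "jaw": 0}, {"offset": [11, 21, 0], "spin": 0, "jaw": 0}, {"offset": [11, 21, 0], "spin": 0, "jaw": 0}, {"offset": [11, 21, 0], "spin": 0, "jaw": 0}, {"offset": [2, 4, 0], "spin": 0, "jaw": 0}, {"offset": [0, 0, 0], "spin": 0, "jaw": 0}, {"offset": [0, 0, 0], "spin": 0, "jaw": 0}]}}

```text
clock: 17.0
eef_pos: [451.0, 60.2, 366.6]
eef_rot: [-3.141, 0.0, 2.71]
wrist_force: [-0.1, -0.4, -0.5]
finger_gap: 18.1
```

Run:
```python
from h import *
rel(451,60,320)
c=stickfit('side'); print(blobs(c['color'],c))
c=stickfit('top'); print(blobs(c['color'],c))
a=c['color'][175:290,295:410]; a=cv2.resize(a,None,fx=4,fy=4); cv2.imwrite('pics/s7.png',a)
```

```text
pose [451.   60.2 366.6] [-3.141  0.     2.71 ] yaw 155.3 q [ 0.05  0.04  1.68 -0.    1.43 -1.09] F [-0.1 -0.4 -0.5] gap 18.1 t 17.0
tool dx dy [-0.1 -0.2] dz 46.6
side 315 mean [-65.4  -4.3 141.8] dir [-0.695  0.013  0.719] lean 46.0 ext x [-118.9  -20.3] z [ 86.6 196.2]
[([99, 77], 81), ([54, 46], 62), ([-4, 75], 57), ([19, -52], 186)]
top 194 mean [-88.2  -2.7 157.7] dir [-0.704  0.009  0.71 ] lean 45.2 ext x [-120.9  -55.5] z [124.5 194. ]
[([53, 41], 32), ([18, -59], 119), ([-4, 70], 27), ([-56, -49], 39)]
```

View pics/s7.png

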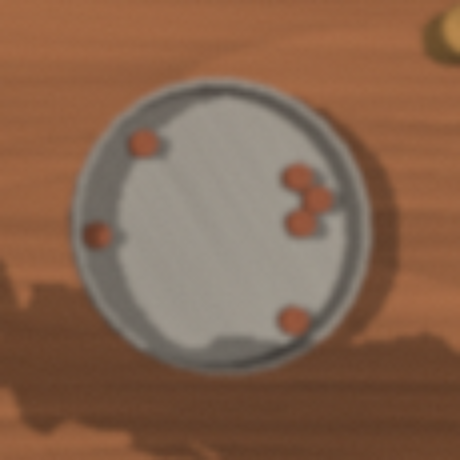

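Request:
{"name": "drive_tool", "arguments": {"force": 20, "rows": [{"offset": [0, 0, 20], "spin": 0, "jaw": 0}, {"offset": [0, 0, 20], "spin": 0, "jaw": 0}, {"offset": [0, 0, 20], "spin": 0, "jaw": 0}, {"offset": [0, 0, 10], "spin": 0, "jaw": 0}, {"offset": [0, 0, 5], "spin": 0, "jaw": 0}, {"offset": [0, 0, 5], "spin": 0, "jaw": 0}, {"offset": [0, 0, 5], "spin": 0, "jaw": 0}, {"offset": [0, 0, 5], "spin": 0, "jaw": 0}, {"offset": [0, 0, 5], "spin": 0, "jaw": 0}]}}

```text
clock: 18.0
eef_pos: [451.2, 60.9, 271.8]
eef_rot: [3.141, 0.001, 2.71]
wrist_force: [1.4, 0.2, 2.1]
finger_gap: 18.0
```

Run:
```python
from h import *
rel(451,60,191)
c=stickfit('side')
a=c['color'][100:270,120:290]; a=cv2.resize(a,None,fx=3,fy=3); cv2.imwrite('pics/s8.png',a)
```

```text
pose [451.2  60.9 271.8] [3.141e+00 1.000e-03 2.710e+00] yaw 155.3 q [ 0.05  0.12  1.82 -0.    1.21 -1.09] F [1.4 0.2 2.1] gap 18.0 t 18.0
tool dx dy [-0.2 -0.9] dz 80.8
side 613 mean [-89.3  -4.9 169.1] dir [-0.615 -0.011  0.789] lean 52.1 ext x [-152.3  -20.2] z [ 83.4 225.8]
```

View pics/s8.png

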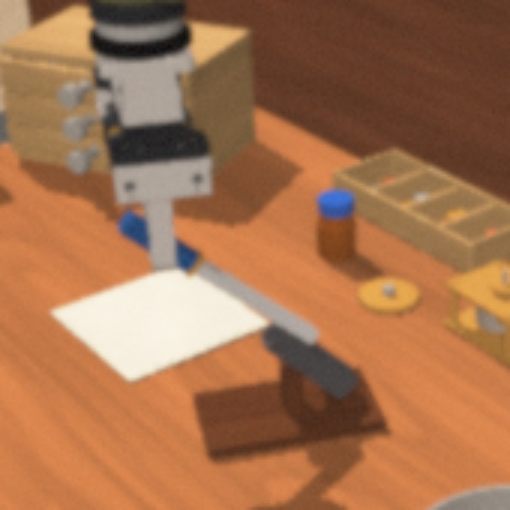

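Request:
{"name": "drive_tool", "arguments": {"rows": [{"offset": [0, 0, 5], "spin": 0, "jaw": 0}, {"offset": [0, 0, 5], "spin": 0, "jaw": 0}, {"offset": [0, 0, 5], "spin": 0, "jaw": 0}, {"offset": [0, 0, 5], "spin": 0, "jaw": 0}, {"offset": [0, 0, 5], "spin": 0, "jaw": 0}, {"offset": [0, 0, 5], "spin": 0, "jaw": 0}, {"offset": [0, 0, 5], "spin": 0, "jaw": 0}, {"offset": [0, 0, 5], "spin": 0, "jaw": 0}, {"offset": [0, 0, 5], "spin": 0, "jaw": 0}, {"offset": [0, 0, 5], "spin": 0, "jaw": 0}]}}

```text
clock: 19.05
eef_pos: [451.0, 60.9, 221.2]
eef_rot: [-3.142, -0.0, 2.71]
wrist_force: [-0.7, -0.6, 1.5]
finger_gap: 17.5
```

```bash
cat >> h.py <<'E'
def barfit(n):
    """fit only bright metal + bar points above sleeve"""
    c=cam(n); P=cloud(c); s=manip.read_state(); w=s['eef_rot'][2]; p=np.array(s['eef_pos'])
    ex=np.array([np.cos(w),np.sin(w),0]); ey=np.array([np.sin(w),-np.cos(w),0])
    q=P-p; X=q@ex; Y=q@ey; Z=-q[...,2]; g=c['color'].astype(int)
    m=(abs(Y)<18)&(X<-30)&(X>-185)&(Z>40)&(Z<140)&(g.max(-1)-g.min(-1)<40)&(g.min(-1)>85)
    k=cv2.erode(m.astype(np.uint8),np.ones((2,2)))>0
    A=np.stack([X[k],Z[k]],1); f=np.polyfit(A[:,0],A[:,1],1)
    for _ in range(3):
        r=A[:,1]-np.polyval(f,A[:,0]); A=A[abs(r)<6]; f=np.polyfit(A[:,0],A[:,1],1)
    print(n,len(A),'tilt tip-down deg',round(np.degrees(np.arctan(-f[0])),1),'x',np.round([X[m].min(),X[m].max()]),'z at -30,-160',np.round(np.polyval(f,[-30,-160]),1)); return c
E
python3 - <<'E'
from h import *
rel(451,60,191)
barfit('top')
c=barfit('side')
a=c['color'][100:270,120:290]; a=cv2.resize(a,None,fx=3,fy=3); cv2.imwrite('pics/s9.png',a)
E
```

```text
pose [451.   60.9 221.2] [-3.142 -0.     2.71 ] yaw 155.3 q [ 0.05  0.18  1.87  0.    1.09 -1.09] F [-0.7 -0.6  1.5] gap 17.5 t 19.05
tool dx dy [-0.4 -0.8] dz 30.2
top 178 tilt tip-down deg 21.9 x [-159.  -57.] z at -30,-160 [ 79.  131.2]
side 174 tilt tip-down deg 20.2 x [-155.  -30.] z at -30,-160 [ 86.3 134.1]
```

View pics/s9.png

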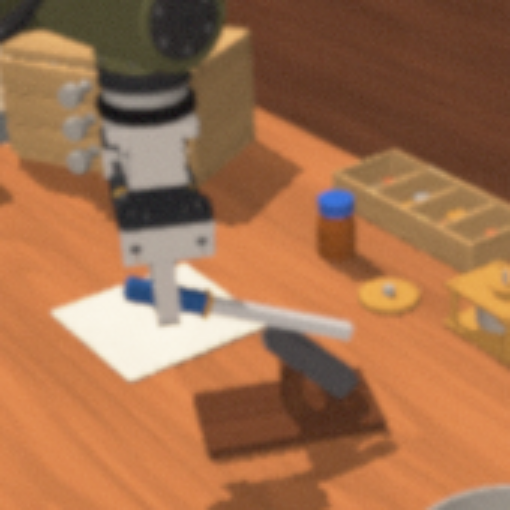

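Request:
{"name": "drive_tool", "arguments": {"rows": [{"offset": [0, 0, 5], "spin": 0, "jaw": 0}, {"offset": [0, 0, 5], "spin": 0, "jaw": 0}, {"offset": [0, 0, 5], "spin": 0, "jaw": 0}, {"offset": [0, 0, 5], "spin": 0, "jaw": 0}, {"offset": [0, 0, 5], "spin": 0, "jaw": 0}, {"offset": [0, 0, 5], "spin": 0, "jaw": 0}, {"offset": [0, 0, 0], "spin": 0, "jaw": 0}]}}

```text
clock: 19.85
eef_pos: [450.8, 60.9, 190.9]
eef_rot: [-3.141, -0.001, 2.71]
wrist_force: [0.6, -0.4, 1.5]
finger_gap: 17.3
```

Run:
```python
from h import *
rel(451,60,184)
barfit('top');barfit('side');barfit('top');barfit('side')
```

```text
pose [450.8  60.9 190.9] [-3.141e+00 -1.000e-03  2.710e+00] yaw 155.3 q [ 0.05  0.22  1.9  -0.    1.02 -1.09] F [ 0.6 -0.4  1.5] gap 17.3 t 19.85
tool dx dy [-0.5 -0.7] dz 6.9
top 223 tilt tip-down deg 5.5 x [-169.  -55.] z at -30,-160 [71.3 83.7]
side 186 tilt tip-down deg 5.0 x [-166.  -31.] z at -30,-160 [75.1 86.5]
top 219 tilt tip-down deg 5.3 x [-169.  -55.] z at -30,-160 [71.  83.1]
side 195 tilt tip-down deg 4.5 x [-166.  -31.] z at -30,-160 [75.9 86.2]
```

Request:
{"name": "drive_tool", "arguments": {"rows": [{"offset": [0, 0, 4], "spin": 0, "jaw": 0}, {"offset": [0, 0, 3], "spin": 0, "jaw": 0}, {"offset": [0, 0, 1.5], "spin": 0, "jaw": 0}, {"offset": [0, 0, 0], "spin": 0, "jaw": 0}, {"offset": [0, 0, -2], "spin": 0, "jaw": 0}, {"offset": [0, 0, -5], "spin": 0, "jaw": 0}, {"offset": [0, 0, -5], "spin": 0, "jaw": 0}, {"offset": [0, 0, 0], "spin": 0, "jaw": 0}, {"offset": [0, 0, 0], "spin": 0, "jaw": 0}]}}

```text
clock: 20.95
eef_pos: [451.0, 60.9, 195.3]
eef_rot: [3.141, 0.0, 2.71]
wrist_force: [-0.2, 0.5, -0.2]
finger_gap: 17.5
```

Run:
```python
from h import *
rel(451,60,184)
for _ in range(2): barfit('top');barfit('side')
```

```text
pose [451.   60.9 195.3] [3.141 0.    2.71 ] yaw 155.3 q [ 0.05  0.22  1.9   0.    1.03 -1.09] F [-0.2  0.5 -0.2] gap 17.5 t 20.95
tool dx dy [-0.4 -0.8] dz 11.3
top 226 tilt tip-down deg 1.2 x [-169.  -54.] z at -30,-160 [68.  70.7]
side 186 tilt tip-down deg 1.0 x [-167.  -31.] z at -30,-160 [71.4 73.5]
top 222 tilt tip-down deg 0.9 x [-169.  -54.] z at -30,-160 [68.5 70.7]
side 192 tilt tip-down deg 0.9 x [-166.  -31.] z at -30,-160 [71.7 73.7]
```

Request:
{"name": "drive_tool", "arguments": {"force": 25, "rows": [{"offset": [0, 0, 6], "spin": 0, "jaw": 0}, {"offset": [0, 0, 5], "spin": 0, "jaw": 0}, {"offset": [0, 0, 3], "spin": 0, "jaw": 0}, {"offset": [0, 0, 0], "spin": 0, "jaw": 0}, {"offset": [0, 0, 0], "spin": 0, "jaw": 0}, {"offset": [0, 0, -4], "spin": 0, "jaw": 0}, {"offset": [0, 0, -10], "spin": 0, "jaw": 0}, {"offset": [0, 0, -12], "spin": 0, "jaw": 0}, {"offset": [0, 0, -12], "spin": 0, "jaw": 0}, {"offset": [0, 0, -12], "spin": 0, "jaw": 0}, {"offset": [0, 0, -12], "spin": 0, "jaw": 0}, {"offset": [0, 0, -12], "spin": 0, "jaw": 0}, {"offset": [0, 0, -12], "spin": 0, "jaw": 0}, {"offset": [0, 0, -10], "spin": 0, "jaw": 0}, {"offset": [0, 0, -5], "spin": 0, "jaw": 0}]}}

```text
clock: 22.65
eef_pos: [451.1, 60.9, 283.3]
eef_rot: [3.141, 0.001, 2.71]
wrist_force: [0.3, 0.2, -1.0]
finger_gap: 17.5
```

Request:
{"name": "drive_tool", "arguments": {"rows": [{"offset": [4, 5, 0], "spin": 0, "jaw": 0}, {"offset": [9, 11, 0], "spin": 0, "jaw": 0}, {"offset": [9, 11, 0], "spin": 0, "jaw": 0}, {"offset": [9, 11, 0], "spin": 0, "jaw": 0}, {"offset": [9, 11, 0], "spin": 0, "jaw": 0}, {"offset": [9, 11, 0], "spin": 0, "jaw": 0}, {"offset": [9, 11, 0], "spin": 0, "jaw": 0}, {"offset": [9, 11, 0], "spin": 0, "jaw": 0}, {"offset": [9, 11, 0], "spin": 0, "jaw": 0}, {"offset": [9, 11, 0], "spin": 0, "jaw": 0}, {"offset": [9, 11, 0], "spin": 0, "jaw": 0}, {"offset": [9, 11, 0], "spin": 0, "jaw": 0}, {"offset": [9, 11, 0], "spin": 0, "jaw": 0}, {"offset": [9, 11, 0], "spin": 0, "jaw": 0}, {"offset": [9, 11, 0], "spin": 0, "jaw": 0}, {"offset": [9, 11, 0], "spin": 0, "jaw": 0}, {"offset": [9, 11, 0], "spin": 0, "jaw": 0}, {"offset": [9, 11, 0], "spin": 0, "jaw": 0}, {"offset": [5, 6, 0], "spin": 0, "jaw": 0}, {"offset": [0, 0, 0], "spin": 0, "jaw": 0}]}}

```text
clock: 24.65
eef_pos: [386.3, 309.3, 282.0]
eef_rot: [-3.141, -0.0, 2.711]
wrist_force: [0.2, -0.5, -0.5]
finger_gap: 18.0
```

Request:
{"name": "drive_tool", "arguments": {"rows": [{"offset": [0, 0, 0], "spin": 0, "jaw": 0}, {"offset": [0, 0, 0], "spin": 0, "jaw": 0}, {"offset": [0, 0, 0], "spin": 0, "jaw": 0}, {"offset": [0, 0, 0], "spin": 0, "jaw": 0}, {"offset": [0, 0, 0], "spin": 0, "jaw": 0}]}}

```text
clock: 25.15
eef_pos: [386.7, 308.3, 282.2]
eef_rot: [3.142, 0.0, 2.71]
wrist_force: [-0.2, 0.5, -1.4]
finger_gap: 17.7
```

Run:
```python
from h import *
rel(389,307,270)
c=barfit('top');print(blobs(c['color'],c));d=barfit('side')
s=manip.read_state(); w=s['eef_rot'][2]; p=np.array(s['eef_pos']); print('tip xy',p[:2]-166*np.array([np.cos(w),np.sin(w)]), 'qd',np.abs(s['qd']).max())
cv2.imwrite('pics/s10.png',np.hstack([c['color'][90:330,60:440],d['color'][60:300,60:440]]))
```

```text
pose [386.7 308.3 282.2] [3.142 0.    2.71 ] yaw 155.3 q [ 0.6   0.19  1.7   0.    1.25 -0.54] F [-0.2  0.5 -1.4] gap 17.7 t 25.15
tool dx dy [-2.7 -0.2] dz 12.2
top 323 tilt tip-down deg 0.2 x [-169.  -39.] z at -30,-160 [67.1 67.6]
[([53, 41], 32), ([18, -59], 117), ([-4, 70], 25), ([-56, -49], 37)]
side 184 tilt tip-down deg 0.2 x [-167.  -31.] z at -30,-160 [70.8 71.2]
tip xy [537.43168305 238.9773166 ] qd 0.002078167353715675
```

View pics/s10.png

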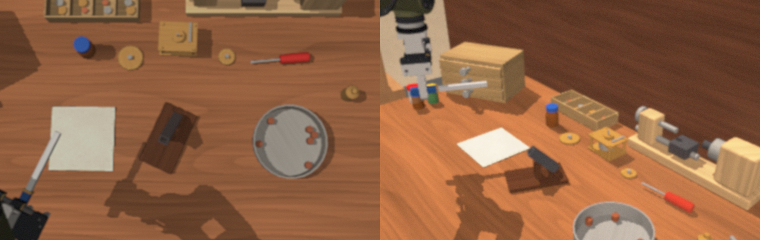

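```bash
python3 -c "
from cell import manip
print(manip.sign_off())"
```

```text
the job is handed in; nothing more can be done
None
```

The job is done and handed in at about 25 s of the 64 s allowed; the sign-off gives no verdict.

- **Stirring:** I drew the stick out of the sleeve and stirred with the metal end. All six beads are still in the pan. Five moved about 28 to 50 mm or more. The sixth moved 18 to 32 mm; three beads touch in a cluster, so I could not tell which was which. The gripper stayed well above the beads throughout.
- **Levelling:** The tool can only turn about the vertical, so I levelled the stick by pressing its bar down on the top edge of the fixed holder sleeve, letting it pivot in the pads. The wrist force I read there was about 2 N.
- **Final hold:** Both cameras measured a 0.2° tilt. The tip is at about (537, 239), against a card centre of about (540, 237). The stick axis is about 204 mm up, with its lowest side near 195 mm. The arm was still.
- **Bystanders:** In the last pictures nothing else looked moved.

Two checks disagreed slightly. The side camera placed things a few millimetres from the top camera, so I relied mainly on the top one. In the top picture the tip appears near the card's left edge; I put this down to parallax at that height and took the tip position from the arm pose and the stick length.

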